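# Put the battery packs back on their own chargers

### The arm

A 6-joint arm with a two-finger parallel gripper is mounted at the origin on the work surface. World frame = base frame: x ahead of the robot, y to its left, z up, the work surface at z = 0. Lengths are in m, angles in rad, forces in N, time in s.
With the tool pointing down it reaches from about 0.3 to 0.875 m from the base axis. Payload 6.4 kg.
Tool frame: the origin (TCP) lies at the very end of the fingers, on their centre line; the grasp point (between the pads) lies 19 mm behind it; z points along the fingers, y is the line along which they close (so a half turn about z gives the same grasp; the last joint's range is limited). The gripper opens to 85 mm and grips with 20 to 120 N. Pads are 22 mm wide; open, the fingers measure 114 mm over their backs; the gripper's body (76 mm by 85 mm) begins 54 mm behind the grasp point. The pads swing forward as they close: fully open they stand 13 mm farther back than shut.
Start: joints at [-1.4, 0.181, 1.607, -0, 1.354, -0.206], TCP at [0.212, -0.535, 0.195] pointing down, gripper open.
Joint ranges: [-2.99, 2.99], [-0.89, 2.07], [0.3, 2.58], [-1.14, 4.28], [0, 2.63], [-3.12, 3.12]. Speed limits (rad/s): [2.57, 2.57, 3.01, 3.14, 3.14, 3.14].

### API

Orientations are given as a unit quaternion [w, x, y, z].
In Python, from station import telemetry, eyes, job gives the robot as it stands.
- The arm moves only by the tool play_rows, never from a script. Its argument "steps" is a list of rows, each a list of 5 numbers: the closure, from 0 (fully open) to 1 (shut), then the shift along the tool's x, y, z in cm, then the turn about the tool's z in degrees. In form: [[grip, x, y, z, yaw], ...]. A call has 1 to 12 rows; each row shifts and turns the commanded pose from where the row before left it, along the tool's axes as they then stand; what a row does not reach is not made up. A row lasts 1/12 s, in which the tool goes at most 41.7 mm and 7.16 degrees, less where a joint would pass 70% of its speed; a pose out of reach is approached as far as the arm can. A call with a gripper value outside its range is refused whole. The fingers move at their own pace and stop on an object; "newtons" is the grip in N (left out, the last holds). Time passes only in rows, so rows that do not move let the fingers close. It gives the time, the measured TCP pose, the force, the opening and the grip force at its end, in the units of the state.
- telemetry.get_state(): the state, without advancing time (a new reading comes with each control period).
- eyes.camera(name): name is "scene" or "top"; returns a dict with "pixels" (384x512x3 uint8, red, green, blue), "vertical_fov" (degrees; the focal length in pixels is half the picture's height over the tangent of half this angle, whatever the lens; pixels are square), "cx", "cy" (the principal point, pixels), "extrinsics" (4x4, takes a point from camera to world coordinates). Camera axes: x right, y up, looking along -z (the intrinsics and any distortion apply to the point x, -y, -z); pixel columns grow to the right and rows downward; lengths in m; the calibration is good to about 2 mm. A picture is of the moment at which its call begins. There is no depth.
- job.finish_job(): hands the job in; it is judged then, once.
The state is a dict: "time_s": time; "q": joint angles; "joint_vel": joint speeds; "effort": joint torques, N m; "eef_pos": TCP position; "tool_rot": TCP orientation; "wrist_force": force on the tool from outside, world axes, zero at the start; "moment": the same for the moment, N m; "grip_width": finger opening in m; "grasp_force": force on a finger pad.
Only numpy, scipy, OpenCV 4.12 (cv2) and the standard library are available. Lean on these libraries where they do the work, as an engineer would, in place of code of your own. Each camera call takes 0.05 s, during which the arm holds its last target. There are 200 camera calls.

### The job

The three battery packs are sitting on one another's chargers and none is charging. Move them round (the clear rubber mat is a free place to stand one meanwhile) so that each pack ends up on the charger of its own colour, fully down in the bay and the right way round, contact end towards the charger's lamps. Set the packs down rather than dropping them, do not tip them over, and leave the hammer, oil bottle and tape roll alone.

Things in the scene. Friction and masses are not known exactly. Their poses are not given: they have to be found in the camera images.
- yellow_pack: Yellow battery pack, loose, 0.34 kg: housing 90 x 50 mm (x, y), 56 mm tall. Origin: centre of underside, z up. -x is the contact end: black strip with four small lamps on top. Flat flanks 50 mm apart (y), 16 to 56 mm up: grip there. The lowest 16 mm is a black foot, x -19 to +45 mm, 46 mm wide; the contact end is undercut. Starts in another colour's charger.
- red_pack: Red battery pack, loose, 0.34 kg: housing 90 x 50 mm (x, y), 56 mm tall. Origin: centre of underside, z up. -x is the contact end: black strip with four small lamps on top. Flat flanks 50 mm apart (y), 16 to 56 mm up: grip there. The lowest 16 mm is a black foot, x -19 to +45 mm, 46 mm wide; the contact end is undercut. Starts in another colour's charger.
- blue_pack: Blue battery pack, loose, 0.34 kg: housing 90 x 50 mm (x, y), 56 mm tall. Origin: centre of underside, z up. -x is the contact end: black strip with four small lamps on top. Flat flanks 50 mm apart (y), 16 to 56 mm up: grip there. The lowest 16 mm is a black foot, x -19 to +45 mm, 46 mm wide; the contact end is undercut. Starts in another colour's charger.
- yellow_charger: Yellow charger, fixed. Origin: bench level under bay centre. Shell x -80 to +63, 90 mm wide. Open bay 106 x 66 mm (x, y), floor 30, rim top 38 mm above bench, 8 mm play round a pack. Contact tower in the bay, x -53 to -33, 39 mm high: a pack's undercut end fits over it; reversed, a pack rides up on it. Lamp panel at -x end. Pack seated right: both x axes agree, its origin on the bay floor.
- red_charger: Red charger, fixed. Origin: bench level under bay centre. Shell x -80 to +63, 90 mm wide. Open bay 106 x 66 mm (x, y), floor 30, rim top 38 mm above bench, 8 mm play round a pack. Contact tower in the bay, x -53 to -33, 39 mm high: a pack's undercut end fits over it; reversed, a pack rides up on it. Lamp panel at -x end. Pack seated right: both x axes agree, its origin on the bay floor.
- blue_charger: Blue charger, fixed. Origin: bench level under bay centre. Shell x -80 to +63, 90 mm wide. Open bay 106 x 66 mm (x, y), floor 30, rim top 38 mm above bench, 8 mm play round a pack. Contact tower in the bay, x -53 to -33, 39 mm high: a pack's undercut end fits over it; reversed, a pack rides up on it. Lamp panel at -x end. Pack seated right: both x axes agree, its origin on the bay floor.
- mat: Black ribbed rubber bench mat, fixed, 150 x 130 mm (x by y), 3 mm thick, clear at the start: a free place to stand a pack meanwhile. Origin: on the bench under its centre; z up.
- hammer: Bystander: ball-peen hammer, loose, lying on the bench beyond the chargers; wooden handle 290 mm long along its x, steel head 89 mm long across its +x end, about 30 mm tall. Origin: on the bench under the middle of the handle.
- oil_bottle: Bystander: green oil bottle with white cap, loose, upright, 48 mm diameter, 135 mm tall. Origin: centre of its underside.
- tape_roll: Bystander: roll of pale masking tape lying flat, loose, 100 mm outside diameter, 76 mm hole, 25 mm high. Origin: centre of its underside.
Mind the look-alikes: they are no part of the job. What is shaped like the blue_charger but green or turquoise is not meant. What is shaped like the red_pack but purple is not meant.

How it is judged:
At the end, for the whole second after the job is handed in: Each pack stands in the bay of its own colour's charger: within 12 mm of the bay centre along each axis, underside within 3.5 mm of the bay floor, level within 0.08 rad, along the bay within 0.35 rad (wrong way round it rides up on the tower); all released and at rest (x of yellow_pack in the frame of yellow_charger between -0.012 and 0.012 m and y of yellow_pack in the frame of yellow_charger between -0.012 and 0.012 m and z of yellow_pack in the frame of yellow_charger between 0.027 and 0.0335 m and angle between each of yellow_pack, red_pack, blue_pack's own z axis and vertical below 0.08 rad and angle between the x axis of yellow_pack and the x axis of yellow_charger, either way round below 0.35 rad and linear speed of each of yellow_pack, red_pack, blue_pack below 0.02 m/s and angular speed of each of yellow_pack, red_pack, blue_pack below 0.1 rad/s and x of red_pack in the frame of red_charger between -0.012 and 0.012 m and y of red_pack in the frame of red_charger between -0.012 and 0.012 m and z of red_pack in the frame of red_charger between 0.027 and 0.0335 m and angle between the x axis of red_pack and the x axis of red_charger, either way round below 0.35 rad and x of blue_pack in the frame of blue_charger between -0.012 and 0.012 m and y of blue_pack in the frame of blue_charger between -0.012 and 0.012 m and z of blue_pack in the frame of blue_charger between 0.027 and 0.0335 m and angle between the x axis of blue_pack and the x axis of blue_charger, either way round below 0.35 rad); the robot touches nothing.
It fails at once if the hammer, oil bottle or tape roll is shoved more than 20 mm or knocked over ((distance of hammer from where it was at the start of the episode above 0.02 m or angle between hammer's own z axis and vertical above 0.35 rad) or (distance of oil_bottle from where it was at the start of the episode above 0.02 m or angle between oil_bottle's own z axis and vertical above 0.35 rad) or (distance of tape_roll from where it was at the start of the episode above 0.02 m or angle between tape_roll's own z axis and vertical above 0.35 rad)).
It fails at once if a pack is tipped over (more than 40 degrees) (angle between any of yellow_pack, red_pack, blue_pack's own z axis and vertical above 0.7 rad).
It fails at once if a pack is dropped (falls freely faster than 0.55 m/s, a drop of about 15 mm) ((linear speed of yellow_pack above 0.55 m/s and contact force between the fingers and yellow_pack below 0.1 N) or (linear speed of red_pack above 0.55 m/s and contact force between the fingers and red_pack below 0.1 N) or (linear speed of blue_pack above 0.55 m/s and contact force between the fingers and blue_pack below 0.1 N)).
It also fails if it takes over 102 s, if anything falls off the work surface, if the arm or the gripper's body presses on something with over 40 N, if the wrist force passes 120 N, or if a joint passes its speed limit or range.

## Working session

There is one attempt and no reset: what is moved stays moved. The work goes in short steps, Python scripts to look and compute and a tool call to move; the robot and the scene stay as the last step left them, time stands still between calls to the robot, and variables do not carry over. Pictures are saved under pics/ and viewed, at most 14 in all, crops included, and the job is handed in when it is done.

Besides the shell and the picture viewer there is one more tool, called after "Request:" as name(argument=value, ...), one argument or row to a line, values as JSON. play_rows: Moves the arm, as the interface text tells. Its arguments: {"type":"object","properties":{"steps":{"type":"array","items":{"type":"array","items":{"type":"number"}}},"newtons":{"type":"number"}},"required":["steps"]}

```bash
mkdir -p pics
python3 - <<'E'
from station import telemetry, eyes
import cv2
for n in("scene","top"):
    c=eyes.camera(n); cv2.imwrite(f"pics/{n}0.png",c["pixels"][:,:,::-1])
    print(n,c["vertical_fov"],c["cx"],c["cy"],c["extrinsics"].round(4).tolist() if hasattr(c["extrinsics"],'round') else c["extrinsics"],[k for k in c])
s=telemetry.get_state();print(s)
E
```

```text
scene 50.339118233868064 254.8651556127588 188.0278014546097 [[0.8762, -0.283, 0.39, 0.9522], [0.4818, 0.5337, -0.695, -0.8837], [-0.0115, 0.7969, 0.604, 0.7319], [0.0, 0.0, 0.0, 1.0]] ['pixels', 'vertical_fov', 'cx', 'cy', 'extrinsics']
top 44.77656618642448 255.33258485610799 200.9870428000233 [[-0.0093, 0.9959, -0.0895, 0.3482], [-0.9999, -0.0098, -0.005, -0.1036], [-0.0059, 0.0894, 0.996, 1.6878], [0.0, 0.0, 0.0, 1.0]] ['pixels', 'vertical_fov', 'cx', 'cy', 'extrinsics']
{'time_s': 0.1, 'q': array([-1.40030540e+00,  1.81498717e-01,  1.60794119e+00, -1.92831598e-06,
        1.35379766e+00, -2.06292220e-01]), 'joint_vel': array([-1.69230237e-05, -8.45412736e-04, -4.61777070e-04,  8.68650648e-04,
        6.54375210e-04, -1.31666594e-04]), 'effort': array([ 3.06254299e-05, -4.45877230e+01, -3.52241135e+01, -3.49676056e-04,
        4.09759203e-03, -1.38368745e-05]), 'eef_pos': array([ 0.21148072, -0.53407968,  0.19374028]), 'tool_rot': array([-8.22339481e-04,  9.82306359e-01,  1.87279313e-01,  1.37804535e-05]), 'wrist_force': array([-0.3746317 ,  0.26055392,  0.81721606]), 'moment': array([-0.02055215, -0.00040105,  0.00048193]), 'grasp_force': 0.0, 'grip_width': 0.08584833151554463}
```

View pics/scene0.png

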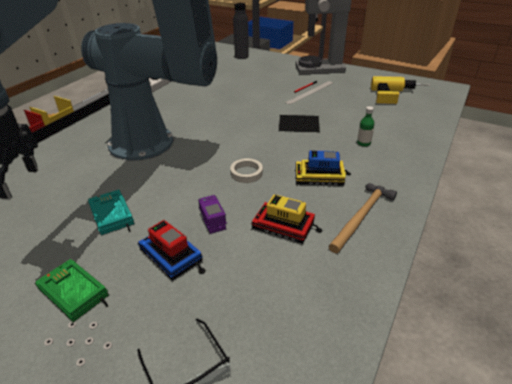

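View pics/top0.png

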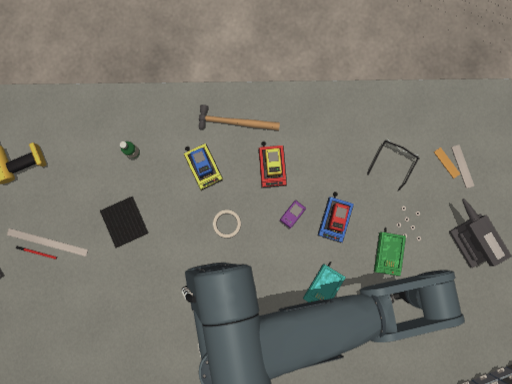

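Run:
```python
import cv2,numpy as np
t=cv2.imread("pics/top0.png"); s=cv2.imread("pics/scene0.png")
f=lambda im,x,y,w,h,k:cv2.resize(im[y:y+h,x:x+w],None,fx=k,fy=k,interpolation=cv2.INTER_CUBIC)
a=f(t,175,130,190,120,4.2); b=f(s,130,140,230,145,3.47)
cv2.imwrite("pics/c1.png",a); cv2.imwrite("pics/c2.png",b)
```

```text
(no output)
```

View pics/c1.png

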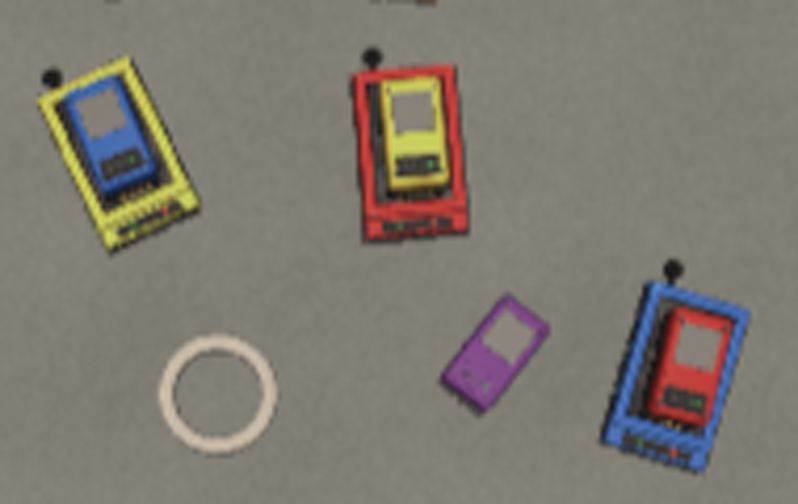

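View pics/c2.png

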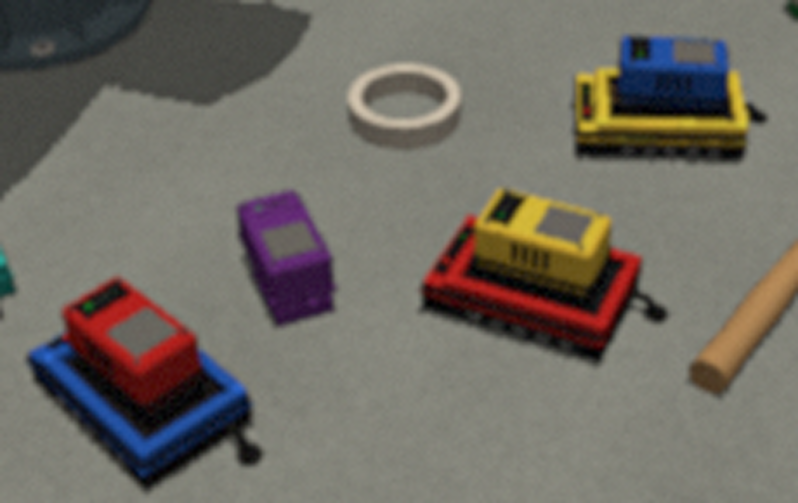

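```bash
cat > h.py <<'E'
import numpy as np, cv2
from station import telemetry, eyes
def view(n):
    c=eyes.camera(n); c["E"]=np.array(c["extrinsics"]); c["f"]=c["pixels"].shape[0]/2/np.tan(np.radians(c["vertical_fov"])/2); return c
def cast(c,uv,z):
    uv=np.asarray(uv,float).reshape(-1,2)
    d=np.c_[(uv[:,0]-c["cx"])/c["f"],-(uv[:,1]-c["cy"])/c["f"],-np.ones(len(uv))]@c["E"][:3,:3].T
    o=c["E"][:3,3]; return (o+d*((z-o[2])/d[:,2])[:,None])[:,:2]
def proj(c,p):
    q=(np.asarray(p,float).reshape(-1,3)-c["E"][:3,3])@c["E"][:3,:3]
    return np.c_[c["cx"]+c["f"]*q[:,0]/-q[:,2],c["cy"]-c["f"]*q[:,1]/-q[:,2]]
K=4
HUE={"yellow":[(22,34)],"red":[(0,6),(174,180)],"blue":[(104,118)]}
def blobs(c,col,vmin=60,smin=110):
    im=cv2.resize(c["pixels"],None,fx=K,fy=K,interpolation=cv2.INTER_CUBIC); h=cv2.cvtColor(im,cv2.COLOR_RGB2HSV)
    m=sum(cv2.inRange(h,(a,smin,vmin),(b,255,255)) for a,b in HUE[col])
    return im,m
def outline(c,m,z,near,r=0.09):
    "world points at height z of mask contours around a world point"
    cs,_=cv2.findContours(m,cv2.RETR_EXTERNAL,cv2.CHAIN_APPROX_NONE); out=[]
    for k in cs:
        if cv2.contourArea(k)<150: continue
        p=cast(c,(k.reshape(-1,2)+.5)/K-.5,z)
        if np.linalg.norm(p.mean(0)-near)<r: out.append(p)
    return np.vstack(out)
def rect(p):
    r=cv2.minAreaRect((p*1000).astype(np.float32)); b=cv2.boxPoints(r); e=b[1]-b[0]; g=b[2]-b[1]
    l=e if np.hypot(*e)>np.hypot(*g) else g
    a=np.arctan2(l[1],l[0]); a=(a+np.pi/2)%np.pi-np.pi/2   # +x roughly world +x
    return np.array(r[0]),sorted(r[1]),a
E
python3 - <<'E'
from h import *
c=view("top")
px={"yellow":(202,167),"red":(272,165),"blue":(336,217)}; pp={"blue":(203,160),"yellow":(273,160),"red":(340,214)}
cam=c["E"][:3,3]; print(cam)
for kind,P,z,r in(("charger",px,.038,.03),("pack",pp,.086,.025)):
  for col,uv in P.items():
    im,m=blobs(c,col)
    pts=outline(c,m,z,cast(c,uv,z)[0],.03); ctr,sz,a=rect(pts)
    L,W=(143,90) if kind=="charger" else (90,50)
    ax=np.array([np.cos(a),np.sin(a)]);ay=np.array([-ax[1],ax[0]])
    lo=[(pts*1000@v).min() for v in(ax,ay)];hi=[(pts*1000@v).max() for v in(ax,ay)]
    cc=[cam[:2]*1000@v for v in(ax,ay)]
    far=[(h-s/2 if q<l else l+s/2 if q>h else (l+h)/2) for l,h,q,s in zip(lo,hi,cc,(L,W))]
    fc=far[0]*ax+far[1]*ay
    if kind=="charger": fc2=fc+8.5*ax
    else: fc2=fc
    print(kind,col,"mid",ctr.round(1),"size",np.round(sz,1),"ang",round(np.degrees(a),1),"far-edge origin",fc2.round(1))
uv=np.array([[103,221],[130,199],[147,232],[117,246]]);print("mat",cast(c,(124,221.5),0.003))
E
```

```text
[ 0.34824296 -0.10358598  1.68781243]
charger yellow mid [624.7  92.5] size [ 89.1 148. ] ang 24.8 far-edge origin [634.8  96.7]
charger red mid [ 623.8 -156.6] size [ 89.2 148. ] ang 4.0 far-edge origin [ 634.8 -155.4]
charger blue mid [ 429.8 -378.8] size [ 89.4 144.3] ang -18.1 far-edge origin [ 438.6 -381.3]
pack blue mid [630.8  92.5] size [51.6 91.3] ang 22.4 far-edge origin [631.1  93.5]
pack yellow mid [ 629.5 -158.1] size [51.6 91.3] ang 4.4 far-edge origin [ 630.2 -158.9]
pack red mid [ 434.4 -381.2] size [51.3 94.2] ang -15.1 far-edge origin [ 436.3 -382.4]
mat [[0.42972034 0.38113433]]
```

```bash
cat >> h.py <<'E'
CH={"yellow":(.6348,.0967,24.8),"red":(.6348,-.1554,4.0),"blue":(.4386,-.3813,-18.1)}
def box(o,z0,x0,x1,y0,y1):
    a=np.radians(o[2]);R=np.array([[np.cos(a),-np.sin(a)],[np.sin(a),np.cos(a)]])
    p=np.array([[x0,y0],[x1,y0],[x1,y1],[x0,y1]])@R.T+o[:2]; return np.c_[p,np.full(4,z0)]
def plan(x,y,ang):
    "cm in tool x,y and deg of tool z turn to reach world pose from the measured one"
    s=telemetry.get_state(); w,a,b,d=s["tool_rot"]; R=cv2.Rodrigues(np.zeros(3))[0]
    from scipy.spatial.transform import Rotation as T
    R=T.from_quat([a,b,d,w]).as_matrix(); th=np.degrees(np.arctan2(R[1,0],R[0,0]))
    v=R.T@(np.array([x,y,s["eef_pos"][2]])-s["eef_pos"])*100
    print("tool dx dy dz cm",v.round(2),"turn",round(th-ang,1),"| pos",s["eef_pos"].round(4),"th",round(th,1),"tilt",R[:,2].round(3),"grip",round(s["grip_width"],4),"q6",s["q"][5].round(2),"t",round(s["time_s"],2))
E
python3 - <<'E'
from h import *
PK={"blue":(.631,.0933,22.4),"yellow":(.630,-.1586,4.4),"red":(.4358,-.382,-15.1)}
c=view("scene");im=cv2.resize(c["pixels"],None,fx=4,fy=4,interpolation=cv2.INTER_CUBIC)
for o in CH.values(): cv2.polylines(im,[np.int32(proj(c,box(o,.038,-.08,.063,-.045,.045))*4+1.5)],1,(0,255,0),1)
for o in PK.values(): cv2.polylines(im,[np.int32(proj(c,box(o,.086,-.045,.045,-.025,.025))*4+1.5)],1,(255,0,255),1)
t=[im[200*4:280*4,135*4:215*4],im[180*4:250*4,245*4:325*4],im[140*4:190*4,285*4:365*4]]
out=np.zeros((600,640,3),np.uint8); out[:320,:320]=t[0]; out[:280,320:]=t[1]; out[320:520,:320]=t[2]
cv2.imwrite("pics/o.png",out[:,:,::-1]); plan(.631,.0933,22.4)
E
```

```text
tool dx dy dz cm [ 6.209e+01 -4.292e+01  6.000e-02] turn -0.8 | pos [ 0.2115 -0.5343  0.194 ] th 21.6 tilt [-0.     0.001 -1.   ] grip 0.0853 q6 -0.21 t 0.2
```

View pics/o.png

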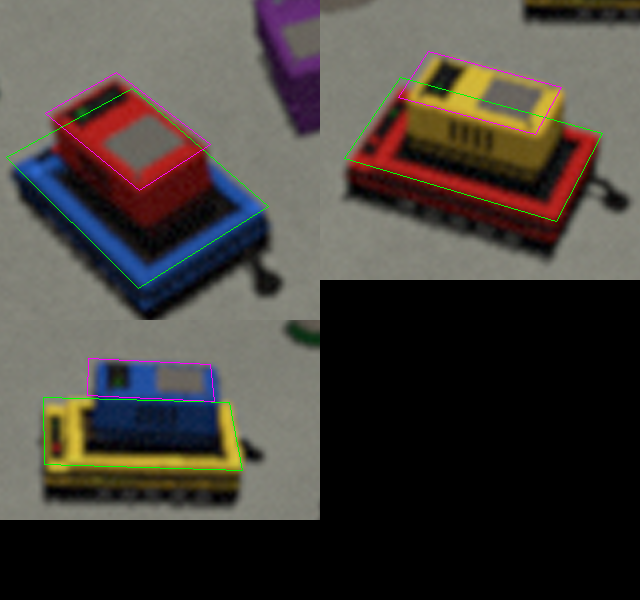

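Request:
play_rows(
  steps=[
    [0,3.1,-2.15,0,0],
    [0,3.1,-2.15,0,0],
    [0,3.1,-2.15,0,0],
    [0,3.1,-2.15,0,0],
    [0,3.1,-2.15,0,0],
    [0,3.1,-2.15,0,0],
    [0,3.1,-2.15,0,0],
    [0,3.1,-2.15,0,0],
    [0,3.1,-2.15,0,0],
    [0,3.1,-2.15,0,0],
    [0,3.1,-2.15,0,0],
    [0,3.1,-2.15,0,0],
  ],
  newtons=50,
)

```text
time_s: 1.2
eef_pos: [0.4632, -0.1561, 0.1947]
tool_rot: [0.0, 0.982, 0.187, 0.0]
wrist_force: [0.0, -1.1, -0.4]
grip_width: 0.0855
grasp_force: 0.0
```

Request:
play_rows(
  steps=[
    [0,3.1,-2.15,0,0],
    [0,3.1,-2.15,0,0],
    [0,3.1,-2.15,0,0],
    [0,3.1,-2.15,0,0],
    [0,3.1,-2.15,0,0],
    [0,3.1,-2.15,0,0],
    [0,3.1,-2.15,0,0],
    [0,3.1,-2.15,0,-0.8],
    [0,0,0,0,0],
    [0,0,0,0,0],
  ],
)

```text
time_s: 2.03
eef_pos: [0.6299, 0.0952, 0.1936]
tool_rot: [-0.0, 0.981, 0.196, -0.001]
wrist_force: [-0.4, 0.2, -0.1]
grip_width: 0.0857
grasp_force: 0.0
```

Run:
```python
from h import *
plan(.631,.0933,22.4)
```

```text
tool dx dy dz cm [ 0.02  0.21 -0.  ] turn 0.2 | pos [0.6299 0.0952 0.1936] th 22.6 tilt [-0.001  0.    -1.   ] grip 0.0857 q6 1.14 t 2.03
```

Request:
play_rows(
  steps=[
    [0,0,0.2,2.5,0],
    [0,0,0,2.5,0],
    [0,0,0,2.5,0],
    [0,0,0,2.5,0],
    [0,0,0,2,0],
    [0,0,0,1.5,0],
    [0,0,0,0.8,0],
    [0.6,0,0,0,0],
    [0.6,0,0,0,0],
    [0.6,0,0,0,0],
    [0.6,0,0,0,0],
    [0.6,0,0,0,0],
  ],
)

```text
time_s: 3.03
eef_pos: [0.6315, 0.0914, 0.053]
tool_rot: [0.0, 0.981, 0.194, 0.001]
wrist_force: [0.3, -1.4, -0.7]
grip_width: 0.0337
grasp_force: 0.0
```

Request:
play_rows(
  steps=[
    [0.6,0,0,0,0],
    [0.6,0,0,0,0],
    [0.6,0,0,0,0],
  ],
)

```text
time_s: 3.28
eef_pos: [0.6308, 0.0915, 0.0519]
tool_rot: [0.0, 0.981, 0.194, 0.0]
wrist_force: [-0.4, -0.0, 0.2]
grip_width: 0.0342
grasp_force: 0.0
```

Run:
```python
from h import *
c=view("scene");d=view("top")
a=cv2.resize(c["pixels"][70:230,230:430],(800,640))[:600];cv2.imwrite("pics/g1.png",a[:,:,::-1])
```

```text
(no output)
```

View pics/g1.png

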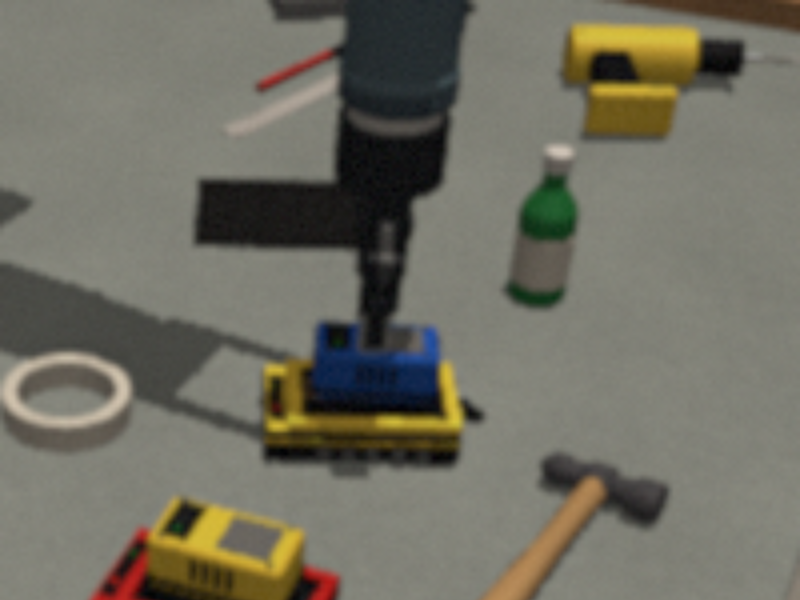

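Run:
```python
from h import *
s=telemetry.get_state(); print(s["eef_pos"],s["wrist_force"],s["grip_width"],s["q"])
for n in("scene","top"):
    c=view(n); x,y,_=s["eef_pos"]
    im=c["pixels"].copy()
    q=proj(c,[[x,y,z] for z in(.052,.086,.11,.14,.18)]);print(n,q.round(1).tolist())
    u,v=np.int32(q[1]); k=8
    a=cv2.resize(im[v-35:v+35,u-45:u+45],None,fx=k,fy=k,interpolation=cv2.INTER_CUBIC)
    for p in q: cv2.circle(a,tuple(int(t) for t in ((p-[u-45,v-35]+.5)*k)),3,(255,0,255),-1)
    cv2.imwrite(f"pics/g2{n}.png",a[:,:,::-1])
```

```text
[0.63066298 0.09150638 0.05166911] [ 0.22703941 -0.1167317  -0.17627348] 0.034055129326409764 [-4.18215651e-02  4.67996004e-01  1.54445811e+00 -1.86974499e-05
  1.12905563e+00  1.13806313e+00]
scene [[320.8, 164.6], [321.8, 154.9], [322.5, 147.8], [323.5, 138.8], [324.8, 126.3]]
top [[202.4, 163.5], [201.2, 161.9], [200.4, 160.7], [199.3, 159.1], [197.7, 156.9]]
```

View pics/g2scene.png

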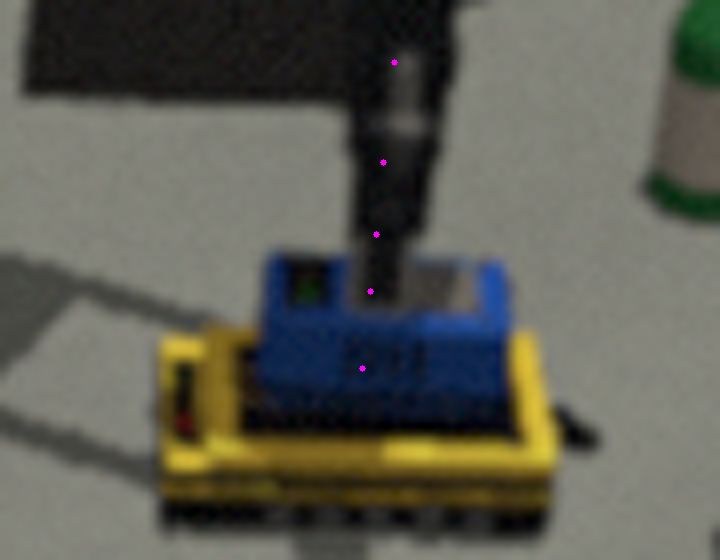

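View pics/g2top.png

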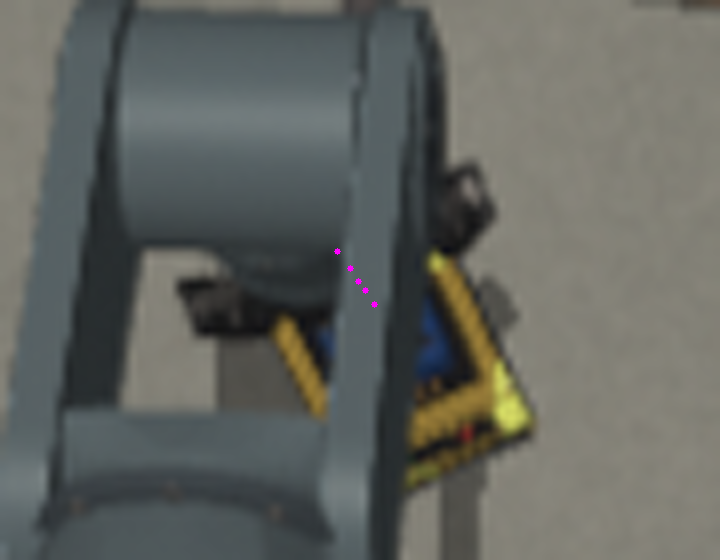

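Run:
```python
from h import *
c=view("scene")
q=proj(c,[[.2115,-.534,z] for z in(.194,.234,.30,.08,0)]);print(q.round(1).tolist())
im=cv2.imread("pics/scene0.png"); a=cv2.resize(im[90:230,0:100],None,fx=4,fy=4,interpolation=cv2.INTER_CUBIC)
for p in q: cv2.circle(a,tuple(int(t) for t in ((p-[0,90]+.5)*4)),2,(255,0,255),-1)
b=cv2.resize(cv2.imread("pics/g2scene.png"),(400,311))
o=np.zeros((560,800,3),np.uint8);o[:,:400]=a;
d=c["pixels"][:,:,::-1][120:200,280:380]; o[:320,400:]=cv2.resize(d,(400,320),interpolation=cv2.INTER_CUBIC)
cv2.imwrite("pics/g3.png",o)
```

```text
[[28.7, 203.4], [21.9, 188.3], [9.8, 161.2], [46.1, 242.4], [56.8, 266.4]]
```

View pics/g3.png

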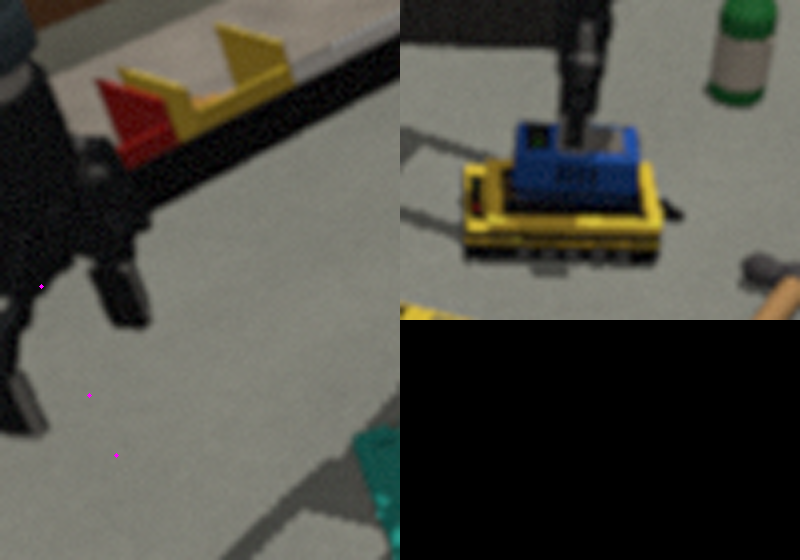

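Request:
play_rows(
  steps=[
    [0.6,0,0,0.1,0],
    [0.6,0,0,0.1,0],
    [0.6,0,0,0,0],
  ],
)

```text
time_s: 3.78
eef_pos: [0.6304, 0.0914, 0.0492]
tool_rot: [-0.0, 0.981, 0.194, -0.0]
wrist_force: [-0.1, 0.3, 0.9]
grip_width: 0.0343
grasp_force: 0.0
```

Request:
play_rows(
  steps=[
    [0.6,0,0,0.1,0],
    [0.6,0,0,0.1,0],
    [0.6,0,0,0,0],
  ],
)

```text
time_s: 4.03
eef_pos: [0.6307, 0.0915, 0.0485]
tool_rot: [0.0, 0.981, 0.194, -0.0]
wrist_force: [-3.0, -0.3, 7.2]
grip_width: 0.0341
grasp_force: 3.4
```

Request:
play_rows(
  steps=[
    [0.6,0,0,0.1,0],
    [0.6,0,0,0.1,0],
    [0.6,0,0,0,0],
  ],
)

```text
time_s: 4.28
eef_pos: [0.6308, 0.0914, 0.0485]
tool_rot: [0.0, 0.981, 0.194, -0.0]
wrist_force: [-9.0, 0.0, 18.2]
grip_width: 0.0338
grasp_force: 9.4
```

Request:
play_rows(
  steps=[
    [0.6,0,0,-1,0],
    [0,0,0,-1,0],
    [0,0,0,0,0],
    [0,0,0,0,0],
    [0,0,0,0,0],
    [0,0,0,0,0],
    [0,0,0,0,0],
    [0,0,0,1,0],
    [0,0,0,1,0],
    [0,0,0,0.5,0],
    [0,0,0,0,0],
  ],
)

```text
time_s: 5.2
eef_pos: [0.6287, 0.0915, 0.0378]
tool_rot: [-0.001, 0.981, 0.194, -0.002]
wrist_force: [-0.9, -0.5, -0.1]
grip_width: 0.0856
grasp_force: 0.0
```

Request:
play_rows(
  steps=[
    [0,0,0,0.8,0],
    [0,0,0,0.8,0],
    [0,0,0,0.8,0],
    [0,0,0,0.6,0],
    [0,0,0,0,0],
    [0.6,0,0,0,0],
    [0.6,0,0,0,0],
    [0.6,0,0,0,0],
    [0.6,0,0,0,0],
    [0.6,0,0,0,0],
    [0.6,0,0,0,0],
  ],
)

```text
time_s: 6.12
eef_pos: [0.6313, 0.0915, 0.0114]
tool_rot: [0.0, 0.981, 0.194, 0.001]
wrist_force: [-0.5, 0.8, 3.5]
grip_width: 0.0495
grasp_force: 53.2
```

Request:
play_rows(
  steps=[
    [0.6,0,0,-0.5,0],
    [0.6,0,0,-1.5,0],
    [0.6,0,0,-2.5,0],
    [0.6,0,0,-2.5,0],
    [0.6,0,0,-2.5,0],
    [0.6,-0.84,-3.82,0,0],
    [0.6,-0.84,-3.82,0,0],
    [0.6,-0.84,-3.82,0,0],
    [0.6,-0.84,-3.82,0,0],
    [0.6,-0.84,-3.82,0,0],
  ],
)

```text
time_s: 6.95
eef_pos: [0.5172, 0.2529, 0.1053]
tool_rot: [0.0, 0.981, 0.194, -0.001]
wrist_force: [1.1, 0.4, -3.1]
grip_width: 0.0495
grasp_force: 52.9
```

Request:
play_rows(
  steps=[
    [0.6,-0.84,-3.82,0,0],
    [0.6,-0.84,-3.82,0,0],
    [0.6,-0.84,-3.82,0,0],
    [0.6,-0.84,-3.82,0,0],
    [0.6,0,0,2,0],
    [0.6,0,0,2.5,0],
    [0.6,0,0,2.5,0],
    [0.6,0,0,2,0],
    [0.6,0,0,0,0],
    [0.6,0,0,0,0],
  ],
)

```text
time_s: 7.78
eef_pos: [0.4283, 0.3797, 0.0144]
tool_rot: [0.001, 0.981, 0.194, -0.002]
wrist_force: [0.7, -0.2, -2.1]
grip_width: 0.0498
grasp_force: 52.9
```

Run:
```python
from h import *
plan(.43,.381,22.4)
c=view("scene"); d=view("top"); cv2.imwrite("pics/t1.png",d["pixels"][:,:,::-1])
cv2.imwrite("pics/m1.png",cv2.resize(c["pixels"][70:190,220:380],(800,600),interpolation=cv2.INTER_CUBIC)[:,:,::-1])
```

```text
tool dx dy dz cm [ 0.2  -0.06 -0.  ] turn -0.0 | pos [0.4283 0.3797 0.0144] th 22.4 tilt [-0.003 -0.002 -1.   ] grip 0.0498 q6 1.7 t 7.78
```

View pics/m1.png

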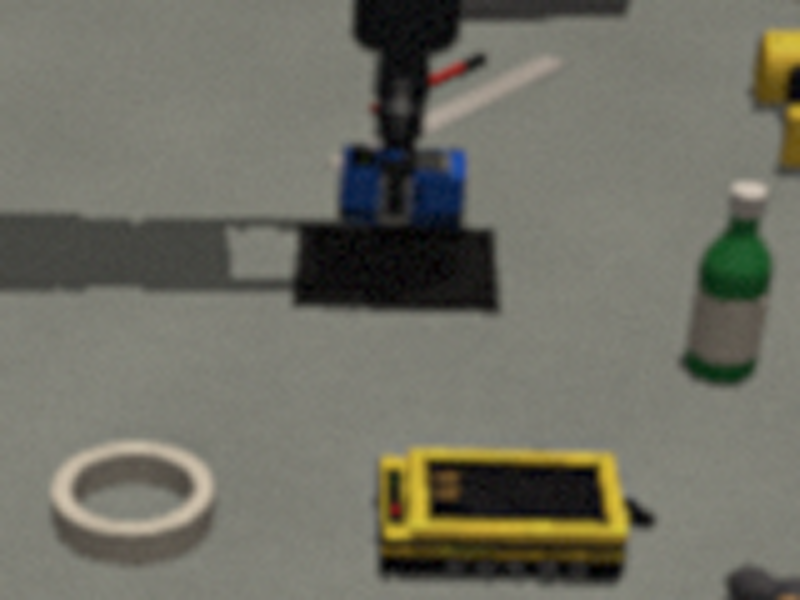

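Request:
play_rows(
  steps=[
    [0.6,0,0,1,0],
    [0.6,0,0,0.8,0],
    [0.6,0,0,0.5,0],
    [0.6,0,0,0.3,0],
    [0.6,0,0,0.2,0],
    [0.6,0,0,0,0],
    [0.6,0,0,0,0],
  ],
)

```text
time_s: 8.47
eef_pos: [0.4298, 0.3805, -0.0124]
tool_rot: [0.0, 0.981, 0.194, -0.0]
wrist_force: [0.2, -0.4, -3.0]
grip_width: 0.0494
grasp_force: 53.1
```

Request:
play_rows(
  steps=[
    [0.6,0,0,0.1,0],
    [0.6,0,0,0.1,0],
    [0.6,0,0,0.1,0],
    [0.6,0,0,0,0],
    [0.6,0,0,0,0],
  ],
)

```text
time_s: 8.88
eef_pos: [0.4297, 0.3805, -0.0154]
tool_rot: [0.0, 0.981, 0.194, -0.0]
wrist_force: [-0.7, 0.3, -3.5]
grip_width: 0.0496
grasp_force: 53.1
```

Request:
play_rows(
  steps=[
    [0.6,0,0,0.1,0],
    [0.6,0,0,0.1,0],
    [0.6,0,0,0,0],
    [0.6,0,0,0,0],
  ],
)

```text
time_s: 9.22
eef_pos: [0.4299, 0.3806, -0.0157]
tool_rot: [0.0, 0.981, 0.194, -0.0]
wrist_force: [-6.1, -4.9, 11.7]
grip_width: 0.0492
grasp_force: 54.8
```

Request:
play_rows(
  steps=[
    [0,0,0,-0.1,0],
    [0,0,0,0,0],
    [0,0,0,0,0],
    [0,0,0,0,0],
    [0,0,0,0,0],
    [0,0,0,-1.5,0],
    [0,0,0,-2.5,0],
    [0,0,0,-2.5,0],
    [0,0,0,-2.5,0],
    [0,0,0,-2.5,0],
  ],
)

```text
time_s: 10.05
eef_pos: [0.4296, 0.3804, 0.0994]
tool_rot: [0.0, 0.981, 0.194, -0.0]
wrist_force: [0.5, 0.4, 0.2]
grip_width: 0.0856
grasp_force: 0.0
```

Request:
play_rows(
  steps=[
    [0,-0.14,3.83,0,0],
    [0,-0.14,3.83,0,0],
    [0,-0.14,3.83,0,0],
    [0,-0.14,3.83,0,0],
    [0,-0.14,3.83,0,0],
    [0,-0.14,3.83,0,0],
    [0,-0.14,3.83,0,0],
    [0,-0.14,3.83,0,0],
    [0,-0.14,3.83,0,0],
    [0,-0.14,3.83,0,0],
    [0,-0.14,3.83,0,0],
    [0,-0.14,3.83,0,0],
  ],
)

```text
time_s: 11.05
eef_pos: [0.5896, -0.0528, 0.0985]
tool_rot: [-0.0, 0.981, 0.194, 0.0]
wrist_force: [0.7, -0.1, -0.1]
grip_width: 0.0853
grasp_force: 0.0
```

Request:
play_rows(
  steps=[
    [0,-0.14,3.83,0,0],
    [0,-0.14,3.83,0,0],
    [0,-0.14,3.83,0,0],
    [0,0,0,0,6],
    [0,0,0,0,6],
    [0,0,0,0,6],
    [0,0,0,0,0],
    [0,0,0,0,0],
  ],
)

```text
time_s: 11.72
eef_pos: [0.6291, -0.1587, 0.0983]
tool_rot: [-0.0, 0.999, 0.04, -0.0]
wrist_force: [-0.1, -0.5, -0.2]
grip_width: 0.0856
grasp_force: 0.0
```

Run:
```python
from h import *
plan(.630,-.1586,4.2)
d=view("top"); cv2.imwrite("pics/t2.png",d["pixels"][:,:,::-1])
# blue pack on mat (top at z=.059)
im,m=blobs(d,"blue"); pts=outline(d,m,.059,np.array([.43,.38]),.06); print(rect(pts))
# yellow charger uncovered
im,m=blobs(d,"yellow"); pts=outline(d,m,.038,np.array([.625,.092]),.03); print(rect(pts))
```

```text
tool dx dy dz cm [ 0.09  0.   -0.  ] turn 0.4 | pos [ 0.6291 -0.1587  0.0983] th 4.6 tilt [-0.  0. -1.] grip 0.0856 q6 1.06 t 11.72
(array([433.14968872, 379.35888672]), [56.85630798339844, 94.15226745605469], np.float32(0.40688276))
(array([624.6973877 ,  92.50100708]), [89.14042663574219, 147.94711303710938], np.float32(0.43249857))
```

Request:
play_rows(
  steps=[
    [0,0.1,0,1.5,0],
    [0,0,0,2,0],
    [0,0,0,2,0],
    [0,0,0,1.5,0],
    [0,0,0,1,0],
    [0,0,0,0.7,0],
    [0,0,0,0,0],
    [0.6,0,0,0,0],
    [0.6,0,0,0,0],
    [0.6,0,0,0,0],
    [0.6,0,0,0,0],
    [0.6,0,0,0,0],
  ],
)

```text
time_s: 12.77
eef_pos: [0.6313, -0.1592, 0.0131]
tool_rot: [0.001, 0.999, 0.038, 0.001]
wrist_force: [-0.2, -1.0, 4.8]
grip_width: 0.0495
grasp_force: 53.4
```

Request:
play_rows(
  steps=[
    [0.6,0,0,0,0],
    [0.6,0,0,0,0],
    [0.6,0,0,0,0],
  ],
)

```text
time_s: 13.02
eef_pos: [0.6313, -0.1591, 0.0131]
tool_rot: [0.001, 0.999, 0.038, 0.001]
wrist_force: [0.6, 0.7, 5.5]
grip_width: 0.0494
grasp_force: 53.6
```

Request:
play_rows(
  steps=[
    [0.6,0,0,-0.5,0],
    [0.6,0,0,-1.5,0],
    [0.6,0,0,-2.5,0],
    [0.6,0,0,-2.5,0],
    [0.6,0,0,-2,0],
    [0.6,0.3,-3.63,0,0],
    [0.6,0.3,-3.63,0,0],
    [0.6,0.3,-3.63,0,0],
    [0.6,0.3,-3.63,0,0],
    [0.6,0.3,-3.63,0,0],
    [0.6,0.3,-3.63,0,0],
    [0.6,0.3,-3.63,0,0],
  ],
)

```text
time_s: 14.02
eef_pos: [0.6308, 0.0982, 0.102]
tool_rot: [-0.0, 0.999, 0.038, -0.0]
wrist_force: [0.5, -0.3, -3.8]
grip_width: 0.0494
grasp_force: 53.1
```

Request:
play_rows(
  steps=[
    [0.6,0,0,0,-6.8],
    [0.6,0,0,0,-6.8],
    [0.6,0,0,0,-6.8],
    [0.6,0,0,2,0],
    [0.6,0,0,2,0],
    [0.6,0,0,0,0],
    [0.6,0,0,0,0],
  ],
)

```text
time_s: 14.6
eef_pos: [0.6299, 0.0965, 0.0605]
tool_rot: [-0.001, 0.977, 0.215, -0.002]
wrist_force: [0.3, -0.3, -3.4]
grip_width: 0.05
grasp_force: 53.5
```

Run:
```python
from h import *
plan(.633,.096,24.8)
c=view("scene")
cv2.imwrite("pics/m2.png",cv2.resize(c["pixels"][120:200,270:377],None,fx=7,fy=7,interpolation=cv2.INTER_CUBIC)[:,:,::-1])
```

```text
tool dx dy dz cm [ 0.26  0.18 -0.  ] turn -0.0 | pos [0.6299 0.0965 0.0605] th 24.8 tilt [-0.004  0.    -1.   ] grip 0.05 q6 1.1 t 14.6
```

View pics/m2.png

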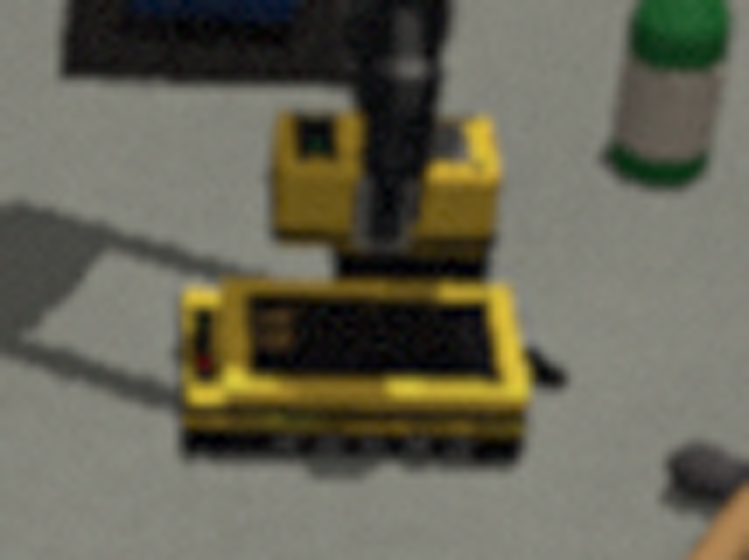

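Request:
play_rows(
  steps=[
    [0.6,0.2,0.1,1,0],
    [0.6,0,0,1.2,0],
    [0.6,0,0,1,0],
    [0.6,0,0,0.8,0],
    [0.6,0,0,0.4,0],
    [0.6,0,0,0.2,0],
    [0.6,0,0,0,0],
    [0.6,0,0,0,0],
  ],
)

```text
time_s: 15.32
eef_pos: [0.6341, 0.0963, 0.0157]
tool_rot: [0.0, 0.977, 0.215, 0.0]
wrist_force: [0.6, -0.8, -3.7]
grip_width: 0.0494
grasp_force: 53.8
```

Request:
play_rows(
  steps=[
    [0.6,-0.1,0,0.1,0],
    [0.6,0,0,0.1,0],
    [0.6,0,0,0.1,0],
    [0.6,0,0,0,0],
    [0.6,0,0,0,0],
  ],
)

```text
time_s: 15.73
eef_pos: [0.6333, 0.0959, 0.0131]
tool_rot: [0.0, 0.977, 0.215, 0.0]
wrist_force: [-1.5, -0.1, -0.7]
grip_width: 0.0495
grasp_force: 54.0
```

Request:
play_rows(
  steps=[
    [0,0,0,0,0],
    [0,0,0,0,0],
    [0,0,0,0,0],
    [0,0,0,0,0],
    [0,0,0,-1.2,0],
    [0,0,0,-2.5,0],
    [0,0,0,-2.5,0],
    [0,0,0,-2.5,0],
    [0,-2.92,2.7,0,0],
    [0,-2.92,2.7,0,0],
    [0,-2.92,2.7,0,0],
    [0,-2.92,2.7,0,0],
  ],
)

```text
time_s: 16.73
eef_pos: [0.5719, -0.0523, 0.101]
tool_rot: [0.0, 0.977, 0.215, 0.001]
wrist_force: [-1.2, -0.5, -0.0]
grip_width: 0.0856
grasp_force: 0.0
```

Request:
play_rows(
  steps=[
    [0,-2.92,2.7,0,0],
    [0,-2.92,2.7,0,0],
    [0,-2.92,2.7,0,0],
    [0,-2.92,2.7,0,0],
    [0,-2.92,2.7,0,0],
    [0,-2.92,2.7,0,0],
    [0,-2.92,2.7,0,0],
    [0,-2.92,2.7,0,0],
    [0,-2.92,2.7,0,0],
    [0,0,0,0,6.65],
    [0,0,0,0,6.65],
    [0,0,0,0,6.65],
  ],
)

```text
time_s: 17.73
eef_pos: [0.4351, -0.3832, 0.1006]
tool_rot: [0.0, 0.999, 0.038, 0.0]
wrist_force: [1.3, 0.8, 0.7]
grip_width: 0.085
grasp_force: 0.0
```

Request:
play_rows(
  steps=[
    [0,0,0,0,6.65],
    [0,0,0,0,6.65],
    [0,0,0,0,6.65],
    [0,0,0,0,0],
    [0,0,0,0,0],
  ],
)

```text
time_s: 18.15
eef_pos: [0.4358, -0.3822, 0.1005]
tool_rot: [0.0, 0.992, -0.13, 0.0]
wrist_force: [-0.4, 0.6, -0.1]
grip_width: 0.0853
grasp_force: 0.0
```

Run:
```python
from h import *
plan(.4355,-.382,-15.1)
d=view("top"); cv2.imwrite("pics/t3.png",d["pixels"][:,:,::-1])
im,m=blobs(d,"red"); 
r=rect(outline(d,m,.038,cast(d,(272,165),.038)[0],.05)); print("red ch",r[0],r[1],np.degrees(r[2]))
im,m=blobs(d,"yellow"); cs,_=cv2.findContours(m,cv2.RETR_CCOMP,cv2.CHAIN_APPROX_NONE)
for k in cs:
    if cv2.contourArea(k)>1500:
        p=cast(d,(k.reshape(-1,2)+.5)/4-.5,.038); r=rect(p); print("y",r[0],r[1],np.degrees(r[2]))
        p=cast(d,(k.reshape(-1,2)+.5)/4-.5,.086); r=rect(p); print(" .086",r[0],r[1],np.degrees(r[2]))
o=cv2.resize(d["pixels"][125:255,160:365],None,fx=3.9,fy=3.9,interpolation=cv2.INTER_CUBIC)
cv2.imwrite("pics/t3c.png",o[:,:,::-1])
```

```text
tool dx dy dz cm [-0.03 -0.01 -0.  ] turn 0.2 | pos [ 0.4358 -0.3822  0.1005] th -14.9 tilt [ 0.001 -0.001 -1.   ] grip 0.0853 q6 0.91 t 18.15
red ch [ 623.80480957 -156.59425354] [89.19290924072266, 148.10365295410156] 4.033479
y [624.69769287  92.51077271] [89.13877868652344, 147.909912109375] 24.74757
 .086 [616.65441895  86.80551147] [86.54534912109375, 143.6065673828125] 24.747583
y [657.82141113 108.99734497] [38.19591522216797, 39.335872650146484] 25.107685
 .086 [648.8145752  102.81240845] [37.08462142944336, 38.19139862060547] 25.107698
y [632.2635498   96.54078674] [67.54635620117188, 106.11271667480469] 25.600292
 .086 [624.00018311  90.71826172] [65.58114624023438, 103.02547454833984] 25.600332
y [672.5189209  695.34381104] [25.689102172851562, 92.78081512451172] 28.513695
 .086 [663.08435059 672.09954834] [24.941707611083984, 90.08145141601562] 28.51371
```

View pics/t3c.png

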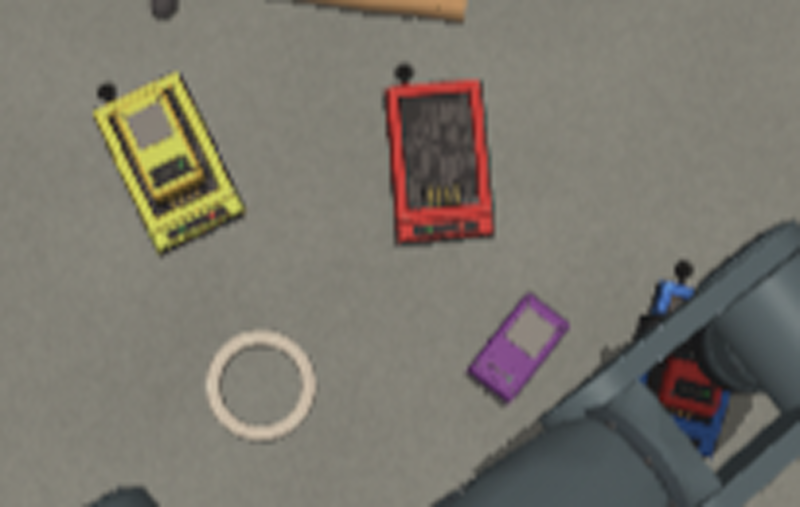

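Request:
play_rows(
  steps=[
    [0,0,0,1.5,0.2],
    [0,0,0,2,0],
    [0,0,0,2,0],
    [0,0,0,1.5,0],
    [0,0,0,1,0],
    [0,0,0,0.9,0],
    [0,0,0,0,0],
    [0.6,0,0,0,0],
    [0.6,0,0,0,0],
    [0.6,0,0,0,0],
    [0.6,0,0,0,0],
    [0.6,0,0,0,0],
  ],
)

```text
time_s: 19.2
eef_pos: [0.4363, -0.3832, 0.0121]
tool_rot: [0.001, 0.991, -0.133, 0.001]
wrist_force: [-1.1, -1.7, 5.2]
grip_width: 0.0495
grasp_force: 53.2
```

Request:
play_rows(
  steps=[
    [0.6,0,0,0,0],
    [0.6,0,0,0,0],
  ],
)

```text
time_s: 19.37
eef_pos: [0.4363, -0.3832, 0.012]
tool_rot: [0.001, 0.991, -0.133, 0.001]
wrist_force: [-0.7, -1.7, 6.4]
grip_width: 0.0496
grasp_force: 53.3
```

Request:
play_rows(
  steps=[
    [0.6,0,0,-0.5,0],
    [0.6,0,0,-1.5,0],
    [0.6,0,0,-2.5,0],
    [0.6,0,0,-2.5,0],
    [0.6,0,0,-2,0],
    [0.6,1.62,-3.39,0,0],
    [0.6,1.62,-3.39,0,0],
    [0.6,1.62,-3.39,0,0],
    [0.6,1.62,-3.39,0,0],
    [0.6,1.62,-3.39,0,0],
    [0.6,1.62,-3.39,0,0],
    [0.6,1.62,-3.39,0,0],
  ],
)

```text
time_s: 20.37
eef_pos: [0.6075, -0.1806, 0.0997]
tool_rot: [-0.001, 0.991, -0.133, -0.001]
wrist_force: [0.7, -0.4, -4.1]
grip_width: 0.0494
grasp_force: 53.0
```

Request:
play_rows(
  steps=[
    [0.6,1.62,-3.39,0,0],
    [0.6,0,0,0,-6.4],
    [0.6,0,0,0,-6.4],
    [0.6,0,0,0,-6.5],
    [0.6,0,0,2,0],
    [0.6,0,0,2,0],
    [0.6,0,0,0,0],
    [0.6,0,0,0,0],
    [0.6,0,0,0,0],
  ],
)

```text
time_s: 21.12
eef_pos: [0.6321, -0.1545, 0.0609]
tool_rot: [-0.0, 0.999, 0.035, -0.0]
wrist_force: [0.6, 0.4, -2.4]
grip_width: 0.0494
grasp_force: 53.4
```

Run:
```python
from h import *
plan(.633,-.156,4.0)
d=view("top")
im,m=blobs(d,"blue"); cs,_=cv2.findContours(m,cv2.RETR_CCOMP,cv2.CHAIN_APPROX_NONE)
for k in cs:
    if cv2.contourArea(k)>1500:
        for z in(.038,.059):
            p=cast(d,(k.reshape(-1,2)+.5)/4-.5,z); r=rect(p); print(z,r[0],r[1],np.degrees(r[2]))
```

```text
tool dx dy dz cm [ 0.08  0.16 -0.  ] turn -0.0 | pos [ 0.6321 -0.1545  0.0609] th 4.0 tilt [-0.  0. -1.] grip 0.0494 q6 1.08 t 21.12
0.038 [434.17126465 385.67926025] [57.260929107666016, 95.40254974365234] 22.64683
0.059 [433.07748413 379.4515686 ] [56.532073974609375, 94.18820190429688] 22.646912
0.038 [449.40042114 394.96658325] [38.6965217590332, 39.212215423583984] 23.157967
0.059 [448.112854   388.62069702] [38.20397186279297, 38.713104248046875] 23.15798
0.038 [ 429.73471069 -378.59515381] [89.18010711669922, 144.01339721679688] -18.135517
0.059 [ 428.69744873 -375.09460449] [88.04493713378906, 142.18026733398438] -18.135504
0.038 [ 437.08703613 -382.23199463] [67.8791732788086, 108.75371551513672] -17.392414
0.059 [ 435.95617676 -378.68515015] [67.01517486572266, 107.3694076538086] -17.392399
```

Request:
play_rows(
  steps=[
    [0.6,0.1,0.15,1,0],
    [0.6,0,0,1.2,0],
    [0.6,0,0,1,0],
    [0.6,0,0,0.8,0],
    [0.6,0,0,0.4,0],
    [0.6,0,0,0.2,0],
    [0.6,0,0,0.1,0],
    [0.6,0,0,0.1,0],
    [0.6,0,0,0,0],
    [0.6,0,0,0,0],
  ],
)

```text
time_s: 22.0
eef_pos: [0.6337, -0.1562, 0.0131]
tool_rot: [0.0, 0.999, 0.035, 0.0]
wrist_force: [-0.1, 0.4, -3.2]
grip_width: 0.0492
grasp_force: 53.7
```

Request:
play_rows(
  steps=[
    [0.6,0,0,0.1,0],
    [0.6,0,0,0.05,0],
    [0.6,0,0,0,0],
    [0.6,0,0,0,0],
  ],
)

```text
time_s: 22.33
eef_pos: [0.6338, -0.1563, 0.0121]
tool_rot: [0.0, 0.999, 0.035, 0.001]
wrist_force: [-1.7, 0.8, 4.6]
grip_width: 0.0494
grasp_force: 54.3
```

Request:
play_rows(
  steps=[
    [0,0,0,0,0],
    [0,0,0,0,0],
    [0,0,0,0,0],
    [0,0,0,0,0],
    [0,0,0,-1.3,0],
    [0,0,0,-2.5,0],
    [0,0,0,-2.5,0],
    [0,0,0,-2.5,0],
    [0,-1.09,-3.67,0,0],
    [0,-1.09,-3.67,0,0],
    [0,-1.09,-3.67,0,0],
    [0,-1.09,-3.67,0,0],
  ],
)

```text
time_s: 23.33
eef_pos: [0.5792, -0.0115, 0.1004]
tool_rot: [0.0, 0.999, 0.034, 0.001]
wrist_force: [0.3, -0.1, -0.4]
grip_width: 0.0856
grasp_force: 0.0
```

Request:
play_rows(
  steps=[
    [0,-1.09,-3.67,0,0],
    [0,-1.09,-3.67,0,0],
    [0,-1.09,-3.67,0,0],
    [0,-1.09,-3.67,0,0],
    [0,-1.09,-3.67,0,0],
    [0,-1.09,-3.67,0,0],
    [0,-1.09,-3.67,0,0],
    [0,-1.09,-3.67,0,0],
    [0,-1.09,-3.67,0,0],
    [0,-1.09,-3.67,0,0],
    [0,-1.09,-3.67,0,0],
  ],
)

```text
time_s: 24.25
eef_pos: [0.4312, 0.3837, 0.1004]
tool_rot: [-0.0, 0.999, 0.035, 0.001]
wrist_force: [1.2, 0.7, -0.2]
grip_width: 0.0853
grasp_force: 0.0
```

Request:
play_rows(
  steps=[
    [0,0,0,0,-6.2],
    [0,0,0,0,-6.2],
    [0,0,0,0,-6.1],
    [0,0,0,0,0],
    [0,0,0,0,0],
  ],
)

```text
time_s: 24.67
eef_pos: [0.4321, 0.382, 0.0999]
tool_rot: [-0.0, 0.981, 0.194, 0.0]
wrist_force: [0.0, 0.1, 1.0]
grip_width: 0.0856
grasp_force: 0.0
```

Run:
```python
from h import *
plan(.4325,.3815,22.5)
```

```text
tool dx dy dz cm [0.02 0.06 0.  ] turn -0.2 | pos [0.4321 0.382  0.0999] th 22.3 tilt [ 0.001  0.    -1.   ] grip 0.0856 q6 1.7 t 24.67
```

Descend to −0.0155 (11.5 cm).

Request:
play_rows(
  steps=[
    [0,0,0.1,2,-0.2],
    [0,0,0,2.5,0],
    [0,0,0,2.5,0],
    [0,0,0,2,0],
    [0,0,0,1.5,0],
    [0,0,0,1,0],
    [0,0,0,0,0],
    [0.6,0,0,0,0],
    [0.6,0,0,0,0],
    [0.6,0,0,0,0],
    [0.6,0,0,0,0],
    [0.6,0,0,0,0],
  ],
)

```text
time_s: 25.67
eef_pos: [0.4335, 0.3817, -0.0142]
tool_rot: [-0.001, 0.98, 0.197, 0.001]
wrist_force: [0.6, -0.5, 6.6]
grip_width: 0.0494
grasp_force: 53.4
```

Request:
play_rows(
  steps=[
    [0.6,0,0,0,0],
    [0.6,0,0,0,0],
  ],
)

```text
time_s: 25.83
eef_pos: [0.4335, 0.3817, -0.0142]
tool_rot: [-0.0, 0.98, 0.197, 0.001]
wrist_force: [-1.1, 0.0, 7.2]
grip_width: 0.0499
grasp_force: 53.4
```

Request:
play_rows(
  steps=[
    [0.6,0,0,-0.5,0],
    [0.6,0,0,-1.5,0],
    [0.6,0,0,-2.5,0],
    [0.6,0,0,-2.5,0],
    [0.6,0,0,-2.5,0],
    [0.6,0,0,-2.5,0],
    [0.6,-0.8,2,0,0],
    [0.6,-1.4,3.4,0,0],
    [0.6,-1.4,3.4,0,0],
    [0.6,-1.4,3.4,0,0],
    [0.6,-1.4,3.4,0,0],
    [0.6,-1.4,3.4,0,0],
  ],
)

```text
time_s: 26.83
eef_pos: [0.4325, 0.1739, 0.104]
tool_rot: [0.0, 0.98, 0.197, -0.0]
wrist_force: [0.8, -1.0, -2.8]
grip_width: 0.0494
grasp_force: 52.7
```

Request:
play_rows(
  steps=[
    [0.6,-1.4,3.4,0,0],
    [0.6,-1.4,3.4,0,0],
    [0.6,-1.4,3.4,0,0],
    [0.6,-1.4,3.4,0,0],
    [0.6,-1.4,3.4,0,0],
    [0.6,-1.4,3.4,0,0],
    [0.6,-1.4,3.4,0,0],
    [0.6,-1.4,3.4,0,0],
    [0.6,-1.4,3.4,0,0],
    [0.6,-1.4,3.4,0,0],
    [0.6,-1.4,3.4,0,0],
    [0.6,-1.4,3.4,0,0],
  ],
)

```text
time_s: 27.83
eef_pos: [0.4351, -0.2672, 0.104]
tool_rot: [-0.0, 0.981, 0.197, -0.0]
wrist_force: [1.7, -0.1, -2.5]
grip_width: 0.0493
grasp_force: 52.7
```

Request:
play_rows(
  steps=[
    [0.6,-1.4,3.4,0,0],
    [0.6,-1.4,3.4,0,0],
    [0.6,-1.4,3.4,0,0],
    [0.6,0,0,0,6.75],
    [0.6,0,0,0,6.75],
    [0.6,0,0,0,6.75],
    [0.6,0,0,0,6.75],
    [0.6,0,0,0,6.75],
    [0.6,0,0,0,6.75],
    [0.6,0,0,0,0],
    [0.6,0,0,0,0],
  ],
)

```text
time_s: 28.75
eef_pos: [0.4362, -0.3757, 0.1039]
tool_rot: [-0.0, 0.988, -0.153, -0.0]
wrist_force: [0.6, 0.3, -3.0]
grip_width: 0.0495
grasp_force: 53.4
```

Run:
```python
from h import *
plan(.4378,-.3819,-17.9)
```

```text
tool dx dy dz cm [ 0.34  0.55 -0.  ] turn 0.3 | pos [ 0.4362 -0.3757  0.1039] th -17.6 tilt [-0.001  0.001 -1.   ] grip 0.0495 q6 0.96 t 28.75
```

Down to 0.0145 (8.95 cm).

Request:
play_rows(
  steps=[
    [0.6,0.3,0.55,0,0.3],
    [0.6,0,0,2,0],
    [0.6,0,0,2,0],
    [0.6,0,0,1.8,0],
    [0.6,0,0,1.2,0],
    [0.6,0,0,1,0],
    [0.6,0,0,0.6,0],
    [0.6,0,0,0.3,0],
    [0.6,0,0,0,0],
    [0.6,0,0,0,0],
  ],
)

```text
time_s: 29.58
eef_pos: [0.4381, -0.3827, 0.0158]
tool_rot: [0.0, 0.988, -0.157, 0.0]
wrist_force: [0.1, 0.5, -3.3]
grip_width: 0.0497
grasp_force: 53.4
```

Request:
play_rows(
  steps=[
    [0.6,0,0,0.1,0],
    [0.6,0,0,0,0],
    [0.6,0,0,0,0],
  ],
)

```text
time_s: 29.83
eef_pos: [0.438, -0.3825, 0.0147]
tool_rot: [0.0, 0.988, -0.157, 0.0]
wrist_force: [-0.7, -0.0, -1.7]
grip_width: 0.0495
grasp_force: 53.4
```

Request:
play_rows(
  steps=[
    [0.6,0,0,0.1,0],
    [0.6,0,0,0.1,0],
    [0.6,0,0,0,0],
    [0.6,0,0,0,0],
  ],
)

```text
time_s: 30.17
eef_pos: [0.4379, -0.3825, 0.0128]
tool_rot: [0.0, 0.988, -0.157, 0.0]
wrist_force: [-1.9, 1.7, 5.7]
grip_width: 0.0494
grasp_force: 54.1
```

Request:
play_rows(
  steps=[
    [0,0,0,0,0],
    [0,0,0,0,0],
    [0,0,0,0,0],
    [0,0,0,0,0],
    [0,0,0,-1.5,0],
    [0,0,0,-3,0],
    [0,0,0,-3,0],
    [0,0,0,-3,0],
    [0,-2.4,2.9,0,0],
    [0,-2.4,2.9,0,0],
    [0,-2.4,2.9,0,0],
    [0,-2.4,2.9,0,0],
  ],
)

```text
time_s: 31.17
eef_pos: [0.3093, -0.4632, 0.1174]
tool_rot: [0.0, 0.988, -0.157, 0.0]
wrist_force: [0.9, -0.3, 0.1]
grip_width: 0.0851
grasp_force: 0.0
```

Request:
play_rows(
  steps=[
    [0,-2.4,2.9,0,0],
    [0,-2.4,2.9,0,0],
    [0,0,0,0,0],
    [0,0,0,0,0],
  ],
)

```text
time_s: 31.5
eef_pos: [0.2451, -0.5039, 0.1171]
tool_rot: [0.0, 0.987, -0.159, 0.0]
wrist_force: [0.3, 0.8, 0.4]
grip_width: 0.0854
grasp_force: 0.0
```

Run:
```python
from h import *
d=view("top");c=view("scene")
px={"yellow":(202,167),"red":(272,165),"blue":(336,217)}
for col,uv in px.items():
    im,m=blobs(d,col); w=cast(d,uv,.038)[0]
    cs,_=cv2.findContours(m,cv2.RETR_CCOMP,cv2.CHAIN_APPROX_NONE)
    for k in cs:
        if cv2.contourArea(k)<1500: continue
        p=cast(d,(k.reshape(-1,2)+.5)/4-.5,.038); r=rect(p)
        if np.linalg.norm(r[0]/1000-w)<.05: print(col,.038,r[0].round(1),np.round(r[1],1),round(np.degrees(r[2]),1))
        if max(r[1])<104: r=rect(cast(d,(k.reshape(-1,2)+.5)/4-.5,.086)); print("  pack?",r[0].round(1),np.round(r[1],1)) if np.linalg.norm(r[0]/1000-w)<.05 else 0
a=cv2.resize(d["pixels"][130:250,175:365],(760,480),interpolation=cv2.INTER_CUBIC)
cv2.imwrite("pics/f.png",a[:,:,::-1]); print(telemetry.get_state()["eef_pos"])
```

```text
yellow 0.038 [624.7  92.5] [ 89.1 147.9] 24.8
yellow 0.038 [657.8 109. ] [38.2 39.3] 25.1
  pack? [648.8 102.8] [37.1 38.2]
yellow 0.038 [632.3  96.5] [ 67.5 106.1] 25.6
red 0.038 [ 623.9 -156.5] [ 89. 148.] 4.1
red 0.038 [ 658.  -157.2] [36.5 37.1] 3.2
  pack? [ 648.9 -155.7] [35.4 36. ]
red 0.038 [ 631.  -156.7] [ 67.2 104.4] 3.3
blue 0.038 [ 429.9 -378.7] [ 89.5 144.3] -18.0
blue 0.038 [ 458.1 -396.1] [41.3 42.3] -19.1
  pack? [ 454.9 -387.6] [40.1 41.1]
blue 0.038 [ 437.3 -381.4] [ 67.2 109.1] -16.3
[ 0.24709471 -0.50243008  0.11691307]
```

View pics/f.png

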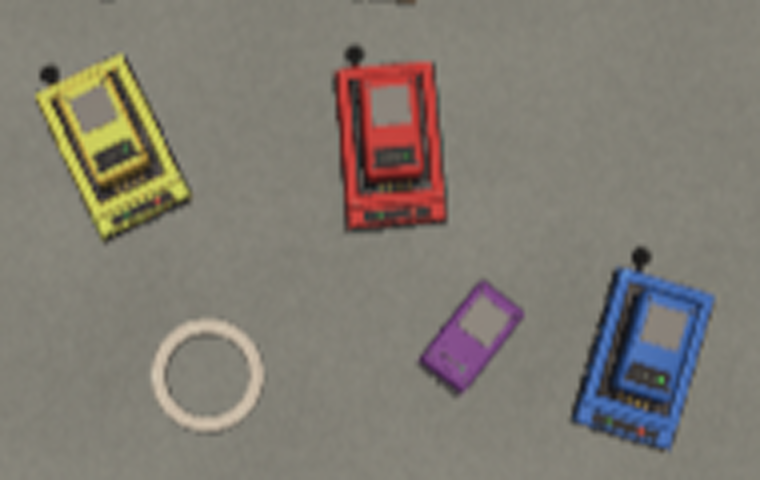

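```bash
python3 -c "
from station import job; print(job.finish_job())"
```

```text
the job is handed in; nothing more can be done
None
```

All three packs are in the bays of their own colour's chargers, contact ends towards the lamps and released. The last top-camera view agrees, and the job was handed in at about 32 s of the 102 s allowed; no verdict came back.

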